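Unclip the spatula and stow it under the splash hood

ROBOT

A 6-joint arm with a two-finger parallel gripper is mounted at the origin on the work surface. World frame = base frame: x ahead of the robot, y to its left, z up, the work surface at z = 0. Lengths are in m, angles in rad, forces in N, time in s.
With the tool pointing down it reaches from about 0.35 to 0.975 m from the base axis. Payload 4.9 kg.
Tool frame: the origin (TCP) lies midway between the tips of the shut fingers; the grasp point (between the pads) lies ctrl.tcp_to_grasp behind it (ctrl.tcp_to_grasp is the distance from the TCP to the grasp point, in m); z points along the fingers, y is the direction in which the jaws open and shut (so a half turn about z gives the same grasp; the last joint's range is limited). The gripper opens to 85 mm and grips with 20 to 120 N. Pads are 22 mm wide; open, the fingers measure 114 mm over their backs; the gripper's body (76 mm by 85 mm) begins 54 mm behind the grasp point. The pads swing forward as they close: fully open they stand 13 mm farther back than shut.
Start: joints at [-1.259, 0.053, 1.613, -0, 1.476, -0.119], TCP at [0.261, -0.568, 0.231] pointing down, gripper open.
Joint ranges: [-3.01, 3.01], [-1.01, 2.22], [0.06, 2.58], [-1.02, 4.17], [0.09, 2.62], [-3.14, 3.14]. Speed limits (rad/s): [2.57, 2.57, 3.14, 3.14, 3.14, 3.14].

INTERFACE

Orientations are given as a rotation vector (axis times angle).
In Python, from station import ctrl, get_image, calibration, finish_job, models gives the robot as it stands.
- The arm moves only by the shell command python3 -m creep 'ROWS' [FORCE]. ROWS is JSON, a list of rows, each a list of 7 numbers: the opening, from 0 (shut) to 1 (fully open), then the shift along the tool's x, y, z in m, then the turn, a rotation vector about the tool's x, y, z in degrees. A call has 1 to 20 rows; each row shifts and turns the commanded pose from where the row before left it, along the tool's axes as they then stand; what a row does not reach is not made up. A row lasts 1/10 s, in which the tool goes at most 50 mm and 8.59 degrees, less where a joint would pass 70% of its speed; a pose out of reach is approached as far as the arm can. A call with a gripper value outside its range is refused whole. The fingers move at their own pace and stop on an object; FORCE is the grip in N (left out, the last holds). Time passes only in rows, so rows that do not move let the fingers close. It gives the time, the measured TCP pose, the force and the opening at its end, in the units of the state.
- ctrl.get_obs(): the state, without advancing time (a new reading comes with each control period).
- get_image(name): name is "side" or "top" or "wrist"; returns the picture (384x512x3 uint8, red, green, blue); there is no depth.
- calibration(name): a dict with "mtx" (3x3 intrinsics, pixels), "R" (3x3) and "t" (3): a world point X has camera coordinates R X + t. Camera axes: x right, y down, z forward; pixel columns grow to the right and rows downward; lengths in m; the calibration is good to about 2 mm. A picture is of the moment at which its call begins: read the wrist's pose just before it. calibration takes no time and is no camera call; for the wrist camera it gives the pose at the moment of the call.
- finish_job(): hands the job in, once; it reports no verdict.
Trained networks look in the newest picture that a camera, given by its name, has taken for a name from the list of things; names that differ only in an ending like _2 or _b are one class to them, and where a whole thing is asked for, a point or a joint stands for the part that bears it (a point fixed in the world has none). Each returns a list of dicts, best first, with "conf" (0 to 1); they miss things now and then, are a little off and sometimes report something else, mostly with a low value. They report only what shows in the picture. A call takes as long as a camera call.
- models.search_frame(camera, name): "extent" ([left, top, right, bottom] in pixels, round what is visible of it).
The state is a dict: "t": time; "q": joint angles; "dq": joint speeds; "effort": joint torques, N m; "tool_pos": TCP position; "tool_rot": TCP orientation; "contact_force": force on the tool from outside, world axes, zero at the start; "wrist_torque": the same for the moment, N m; "opening": finger opening in m.
Only numpy, scipy, OpenCV 4.12 (cv2) and the standard library are available. Lean on these libraries where they do the work, as an engineer would, in place of code of your own. Each camera call takes 0.05 s, during which the arm holds its last target. There are 200 camera calls.

TASK

Press the red tab down so that the clip's nose tips right up, then draw the spatula out and lay it flat, right way up, on the black mat and let go. Take it again by its handle and put it in the hooded rest, blade first, flat on the floor plate and right way up, so that its steel is under the clear hood and the wooden handle sticks out; leave the clip pressed shut again. Do not disturb the other things on the counter.

Things in the scene. Friction and masses are not known exactly. Their poses are not given: they have to be found in the camera images.
- spatula_mid (a point): Steel spatula, 250 mm long, about 130 g; starts in the clip stand. Point: on its centre line, 11 mm over its flat underside; x axis along it to the blade, z up when right way up. Steel shaft from x = -40 to +60 mm (10 mm wide, 8 mm tall, 7 to 15 mm over the underside). Blade +60 to +130 mm (60 mm wide, 4 mm thick, at the underside, with a 15 mm tall, 30 mm wide neck at its root).
- spatula_handle (a point): Centre of the spatula's wooden handle, half-way up; the handle is 80 mm long, 20 mm wide, 24 mm tall, flat underneath level with the blade's underside. It lies 80 mm behind the spatula's point (x = -120 to -40 mm there).
- clip: Clip stand, fixed: dark steel base plate 300 x 70 mm, 6 mm thick (x = -200 to +100 mm); origin on the counter under its centre line, x along it, the way the clipped blade points. The spatula's point starts at x = -50 mm. Pivot of the rocking clip at x = -125 mm, height 58 mm, between ears 36 mm apart outside and 68 mm tall.
- clip_channel (a point): Open front end of the dark channel that holds the handle, on the base plate (6 mm over the counter). Its cheeks (36 mm apart outside, 32 mm tall) run 130 mm back from here; the back is closed. The clip covers the handle and its foot hangs before the handle's end: with the clip open, draw the spatula straight along +x at least 95 mm, then lift.
- jaw (a joint): Rocking clip (seesaw arm) of the clip stand, rad: 0 = shut (foot down), 0.45 = fully open (foot 14 mm above the handle's top, nose end about 89 mm over the counter). Its hinge is stiff, so it stays where it is left; 3 to 6 N on the tab or the nose moves it, up to firm stops at both ends.
- jaw_tab (a point): Top centre of the red press tab (30 mm along, 40 mm across) on the rear end of the rocking clip, 71 mm over the counter when shut, 52 mm behind the pivot; pushing it down about 24 mm, to 47 mm over the counter, opens the clip fully.
- jaw_nose (a point): Top centre of the blue pad (24 mm along, 34 mm across) on the front end of the rocking clip, 33 mm in front of the pivot, 71 mm over the counter when shut and about 84 mm when open; pushing it down shuts the clip.
- rest: Hooded spatula rest, fixed: aluminium floor plate 385 x 118 mm, 6 mm thick (x = -130 to +255 mm); origin on the counter under its centre line, x pointing in under the hood. When the spatula's steel is just covered its point is at x = +90 mm here (blade tip at +220 mm); 30 mm farther it touches the back.
- rest_mouth (a point): Middle of the hood's open mouth (orange upper edge) on the floor plate, 6 mm over the counter, at x = +50 mm of the rest. The hood has steel sides and a clear roof: 110 mm wide inside, roof's underside 62 mm and top 68 mm over the counter, closed back 200 mm behind the mouth.
- mat: Black rubber mat, fixed, 270 x 130 mm, 3 mm thick, x along its length; origin under its centre, on the counter. Beyond it, out of the work area (over 0.83 m from the robot), stands the fixed burner with its wok, 140 mm tall.
- oil_mid (a point): amber oil bottle with red cap, 58 mm across, 200 mm tall; point: half-way up
- cup_mid (a point): clear plastic measuring cup, 74 mm across the rim, 100 mm tall; point: half-way up
- bowl_mid (a point): white ceramic bowl, 110 mm across, 50 mm tall; point: half-way up
- salt_mid (a point): blue ceramic jar with steel cap, 72 mm across, 75 mm tall; point: half-way up
- tray_mid (a point): round aluminium tray, 240 mm across, 16 mm tall; point: half-way up, on its axis
- caddy_mid (a point): steel pot of chopsticks, 100 mm across, pot 120 mm and sticks 215 mm tall; point: half-way up the pot

How it is judged:
By the outcome, as a careful person would: the job done as asked, in the order asked, and still so for the second after the job is handed in, with the robot touching nothing.
It also fails if it takes over 72 s, if anything falls off the work surface, if the arm or the gripper's body presses on something with over 40 N, if the wrist force passes 120 N, or if a joint passes its speed limit or range.

## Working session

There is one attempt and no reset: what is moved stays moved. The work goes in short steps, Python scripts to look and compute and a shell command to move; the robot and the scene stay as the last step left them, time stands still between calls to the robot, and variables do not carry over. Pictures are saved under pics/ and viewed, about 8 in all and at most 12, crops included, and the job is handed in when it is done.

```bash
ls; mkdir -p pics; cat > h.py <<'E'
import numpy as np, cv2, sys
from station import ctrl, get_image, calibration, finish_job, models
from scipy.spatial.transform import Rotation as Ro
def snap(c,f):
    im=get_image(c); cv2.imwrite('pics/'+f,cv2.cvtColor(im,cv2.COLOR_RGB2BGR)); return im
def ray(c,u,v,z,cal=None):
    k=cal or calibration(c); R=np.array(k['R']);t=np.array(k['t']);M=np.array(k['mtx'])
    d=R.T@np.linalg.inv(M)@[u,v,1]; o=-R.T@t
    return o+d*(z-o[2])/d[2]
def proj(c,X,cal=None):
    k=cal or calibration(c); p=np.array(k['mtx'])@(np.array(k['R'])@np.array(X)+np.array(k['t'])); return p[:2]/p[2]
E
python3 - <<'E'
from h import *
o=ctrl.get_obs(); print(o['t'],o['tool_pos'],o['tool_rot'],o['opening'],ctrl.tcp_to_grasp)
a=snap('top','top0.png'); 
names=['clip','jaw_tab','jaw_nose','clip_channel','spatula_mid','spatula_handle','rest','rest_mouth','mat','oil_mid','cup_mid','bowl_mid','salt_mid','tray_mid','caddy_mid']
for n in names:
    r=models.search_frame('top',n)[:2]
    print(n,[(np.round(x['extent']).tolist(),round(x['conf'],2)) for x in r])
b=snap('side','side0.png')
for c in('top','side'):
    k=calibration(c);print(c,-np.array(k['R']).T@np.array(k['t']))
cv2.imwrite('pics/both0.png',cv2.cvtColor(np.vstack([cv2.resize(a,(400,300)),cv2.resize(b,(400,300))]),cv2.COLOR_RGB2BGR))
E
```

```text
pics
0.0 [ 0.26081167 -0.56729233  0.23007013] [-3.06700544e+00 -6.71064327e-01  3.43874041e-04] 0.08536615670688198 0.0187
clip [([332.0, 159.0, 360.0, 239.0], 0.94), ([349.0, 210.0, 360.0, 238.0], 0.32)]
jaw_tab [([331.0, 169.0, 346.0, 202.0], 0.72), ([344.0, 208.0, 362.0, 236.0], 0.65)]
jaw_nose [([348.0, 209.0, 357.0, 238.0], 0.7), ([280.0, 124.0, 297.0, 153.0], 0.41)]
clip_channel [([332.0, 164.0, 364.0, 240.0], 0.9), ([328.0, 167.0, 349.0, 226.0], 0.47)]
spatula_mid [([332.0, 167.0, 345.0, 202.0], 0.67)]
spatula_handle [([330.0, 168.0, 350.0, 207.0], 0.87)]
rest [([160.0, 127.0, 209.0, 234.0], 0.95)]
rest_mouth [([162.0, 128.0, 208.0, 232.0], 0.81)]
mat [([246.0, 169.0, 284.0, 238.0], 0.6)]
oil_mid [([237.0, 130.0, 248.0, 151.0], 0.57)]
cup_mid [([277.0, 126.0, 297.0, 152.0], 0.68)]
bowl_mid [([224.0, 233.0, 251.0, 260.0], 0.78), ([331.0, 161.0, 360.0, 239.0], 0.2)]
salt_mid [([284.0, 237.0, 307.0, 255.0], 0.57)]
tray_mid [([85.0, 174.0, 149.0, 239.0], 0.79)]
caddy_mid [([400.0, 184.0, 440.0, 214.0], 0.95)]
top [ 0.43992384 -0.00960669  1.49642345]
side [1.13614208 1.28263176 1.10647437]
```

View pics/top0.png

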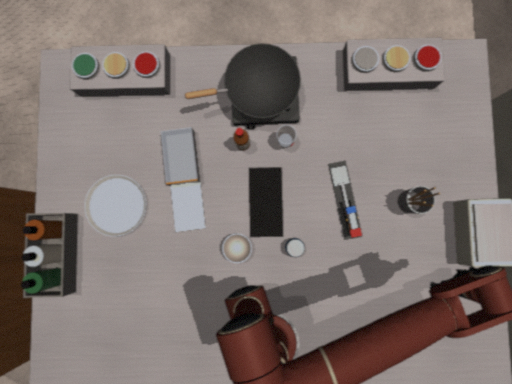

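View pics/side0.png

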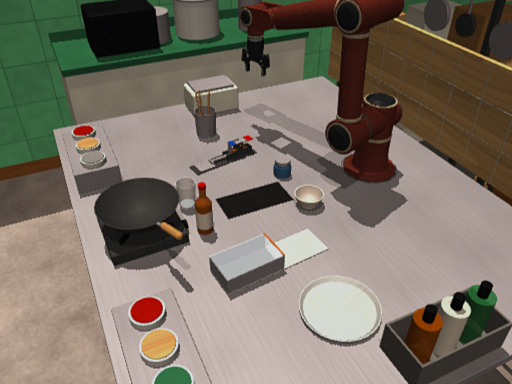

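The top view shows the clip stand at about (345,200), red tab (355,232), blue nose (351,210), and blade pointing up-image. The mat is at (266,202), and the rest at (183,180) with its orange mouth edge at (185,183). The side view agrees. Next I'll get positions from colour and corners.

```bash
python3 - <<'E'
from h import *
a=cv2.cvtColor(cv2.imread('pics/top0.png'),cv2.COLOR_BGR2RGB).astype(int)
r,g,b=a[...,0],a[...,1],a[...,2]
def cen(m,box):
    l,t,R,B=box; k=np.zeros(m.shape,bool);k[t:B,l:R]=m[t:B,l:R]; v,u=np.nonzero(k); return u.mean(),v.mean(),len(u),k
red=cen((r>130)&(g<90)&(b<90),(320,150,375,250)); blu=cen((b>110)&(r<90)&(b>g+30),(320,150,375,250))
ora=cen((r>150)&(b<110)&(r>b+60),(150,150,220,200)); print(red[:3],blu[:3],ora[:3])
tab=ray('top',*red[:2],.071); nose=ray('top',*blu[:2],.071); print('tab',tab,'nose',nose)
d=nose-tab; print('dist',np.linalg.norm(d),'yaw',np.degrees(np.arctan2(d[1],d[0])))
def rect(m,box,z):
    k=cen(m,box)[3]; rr=cv2.minAreaRect(np.argwhere(k)[:,::-1].astype(np.float32)); P=np.array([ray('top',*p,z) for p in cv2.boxPoints(rr)])
    print(np.round(P,3).tolist(),'cen',P.mean(0).round(3),[round(float(np.linalg.norm(P[i]-P[i-1])),3) for i in range(4)], np.degrees(np.arctan2(*(P[1]-P[0])[1::-1])))
rect((a.sum(2)<120),(244,160,290,245),.003)
rect((r>150)&(b>150),(168,185,208,236),.006)
rect((r>150)&(b<110)&(r>b+60),(150,150,220,200),.068)
for n,e,z in [('oil',[237,130,248,151],.1),('cup',[277,126,297,152],.05),('bowl',[224,233,251,260],.025),('salt',[284,237,307,255],.04),('caddy',[400,184,440,214],.1)]:
    print(n,ray('top',(e[0]+e[2])/2,(e[1]+e[3])/2,z).round(3))
print('base',proj('top',[0,0,0]),Ro.from_rotvec(ctrl.get_obs()['tool_rot']).as_matrix().round(3).tolist())
E
```

```text
(np.float64(355.93589743589746), np.float64(232.2051282051282), 78) (np.float64(350.50847457627117), np.float64(209.38983050847457), 59) (np.float64(181.44444444444446), np.float64(180.96296296296296), 27)
tab [ 0.40917927 -0.33085314  0.071     ] nose [ 0.49292352 -0.31439297  0.071     ]
dist 0.08534656545875631 yaw 11.119895426976269
[[0.663, 0.059, 0.003], [0.663, -0.061, 0.003], [0.403, -0.062, 0.003], [0.402, 0.057, 0.003]] cen [ 0.533 -0.002  0.003] [0.261, 0.12, 0.26, 0.118] -89.7826226131871
[[0.603, 0.37, 0.006], [0.613, 0.249, 0.006], [0.431, 0.231, 0.006], [0.421, 0.351, 0.006]] cen [0.517 0.3   0.006] [0.183, 0.122, 0.183, 0.12] -85.15923245917318
[[0.609, 0.356, 0.068], [0.618, 0.259, 0.068], [0.614, 0.258, 0.068], [0.605, 0.355, 0.068]] cen [0.611 0.307 0.068] [0.004, 0.098, 0.004, 0.098] -84.32025755257692
oil [0.753 0.077 0.1  ]
cup [ 0.766 -0.089  0.05 ]
bowl [0.363 0.107 0.025]
salt [ 0.362 -0.111  0.04 ]
caddy [ 0.524 -0.559  0.1  ]
base [267.78465945 343.21548464] [[0.909, 0.418, 0.0], [0.418, -0.909, -0.0], [-0.0, 0.0, -1.0]]
```

```bash
python3 -m creep '[[0,0,0,0,0,0,6.8],[0,0,0,0,0,0,6.8],[0,0.032,-0.034,0,0,0,0],[0,0.032,-0.034,0,0,0,0],[0,0.032,-0.034,0,0,0,0],[0,0.032,-0.034,0,0,0,0],[0,0.032,-0.034,0,0,0,0],[0,0.031,-0.033,0,0,0,0],[0,0,0,0,0,0,0],[0,0,0,0,0,0,0]]' 60; python3 - <<'E'
from h import *
o=ctrl.get_obs(); R=Ro.from_rotvec(o['tool_rot']).as_matrix(); print(R.round(3).tolist())
w=snap('wrist','w1.png');k=calibration('wrist')
print('campos',-np.array(k['R']).T@np.array(k['t']))
for n in ['jaw_tab','jaw_nose','clip_channel','spatula_mid']:
    for x in models.search_frame('wrist',n)[:2]:
        e=x['extent'];print(n,np.round(e),round(x['conf'],2),ray('wrist',(e[0]+e[2])/2,(e[1]+e[3])/2,.071,k).round(4))
E
```

```text
t: 1.85
tool_pos: [0.4099, -0.3313, 0.2315]
tool_rot: [3.126, 0.307, 0.0]
contact_force: [-0.5, -0.3, -0.6]
opening: -0.0
[[0.981, 0.194, 0.0], [0.194, -0.981, -0.001], [-0.0, 0.001, -1.0]]
campos [ 0.48294004 -0.31671651  0.37355389]
jaw_tab [238.  73. 279. 194.] 0.77 [ 0.4491 -0.323   0.071 ]
jaw_nose [239.  72. 282. 190.] 0.9 [ 0.4523 -0.3241  0.071 ]
clip_channel [228.   0. 297. 190.] 0.61 [ 0.4837 -0.3194  0.071 ]
clip_channel [237.  73. 278. 192.] 0.51 [ 0.45   -0.3221  0.071 ]
spatula_mid [257.   2. 266.  71.] 0.84 [ 0.531  -0.3093  0.071 ]
```

View pics/w1.png

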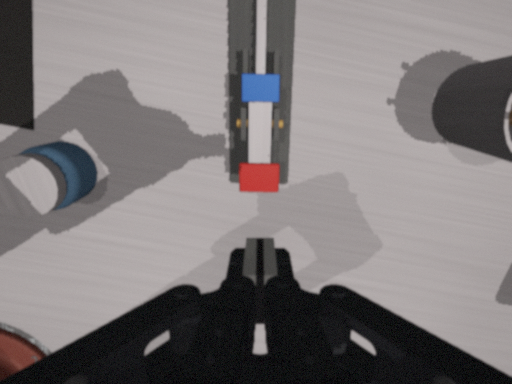

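The wrist view shows the tab centred at (259,178), the nose at (260,88), and the shaft up the image at (262,35). The clip runs almost straight up the picture, so the yaw is good.

```bash
python3 - <<'E'
from h import *
o=ctrl.get_obs(); T=o['tool_pos'];R=Ro.from_rotvec(o['tool_rot']).as_matrix();k=calibration('wrist')
for n,u,v,z in [('tab',259,178,.071),('nose',260.5,88,.071),('shaftA',262,5,.021),('shaftB',261,60,.021),('plateL',228,5,.006),('plateR',296,5,.006),('plateL',229,180,.006),('plateR',289,180,.006)]:
    P=ray('wrist',u,v,z,k); print(n,P.round(4),'in tool',(R.T@(P-T)).round(4))
E
```

```text
tab [ 0.4064 -0.3324  0.071 ] in tool [-0.0022 -0.0011  0.1602]
nose [ 0.489  -0.3177  0.071 ] in tool [0.0817 0.0003 0.1602]
shaftA [ 0.5662 -0.3044  0.021 ] in tool [0.16   0.0019 0.2102]
shaftB [ 0.517 -0.313  0.021] in tool [0.1101 0.001  0.2102]
plateL [ 0.5631 -0.2697  0.006 ] in tool [ 0.1636 -0.0328  0.2252]
plateR [ 0.5764 -0.3379  0.006 ] in tool [0.1636 0.0368 0.2252]
plateL [ 0.3808 -0.3007  0.006 ] in tool [-0.0213 -0.037   0.2252]
plateR [ 0.3944 -0.3712  0.006 ] in tool [-0.0213  0.0348  0.2252]
```

```bash
python3 -m creep '[[0,-0.002,-0.001,0,0,0,1],[0,0,0,0.037,0,0,0],[0,0,0,0.037,0,0,0],[0,0,0,0.037,0,0,0],[0,0,0,0.037,0,0,0],[0,0,0,0.005,0,0,0],[0,0,0,0.005,0,0,0],[0,0,0,0.005,0,0,0],[0,0,0,0.005,0,0,0],[0,0,0,0.005,0,0,0],[0,0,0,0.005,0,0,0],[0,0,0,0.004,0,0,0],[0,0,0,0.002,0,0,0],[0,0,0,0,0,0,0]]'
```

```text
t: 3.5
tool_pos: [0.4082, -0.3329, 0.0502]
tool_rot: [3.127, 0.276, 0.001]
contact_force: [-6.6, 0.6, 15.8]
opening: 0.0002
```

```bash
python3 -m creep '[[0,0,0,0.002,0,0,0],[0,0,0,0.002,0,0,0],[0,0,0,0,0,0,0],[0,0,0,0,0,0,0]]'
```

```text
t: 3.9
tool_pos: [0.4085, -0.3332, 0.0495]
tool_rot: [3.127, 0.277, -0.0]
contact_force: [-15.6, 7.9, 34.2]
opening: -0.0
```

```bash
python3 -m creep '[[0,0,0,-0.02,0,0,0],[0,0,0,-0.045,0,0,0],[0,0,0,-0.045,0,0,0],[0.5,0.038,0,0,0,0,0],[0.5,0.038,0,0,0,0,0],[0.5,0.038,0,0,0,0,0],[0.5,0.038,0,0,0,0,0],[0.5,0,0,0,0,0,0],[0.5,0,0,0,0,0,0]]'; python3 - <<'E'
from h import *
snap('wrist','w2.png'); s=snap('side','side1.png')
cv2.imwrite('pics/c2.png',np.hstack([cv2.imread('pics/w2.png')[:,100:420],cv2.resize(cv2.imread('pics/side1.png')[100:230,150:300],None,fx=2.95,fy=2.95)[:384]]))
o=ctrl.get_obs(); T=o['tool_pos'];R=Ro.from_rotvec(o['tool_rot']).as_matrix();print(T,R.round(3).tolist())
for X in ([0,0,.13],[0,0,.15]): print(proj('wrist',T+R@X))
E
```

```text
t: 4.8
tool_pos: [0.5574, -0.3036, 0.1521]
tool_rot: [-3.127, -0.278, 0.001]
contact_force: [-0.2, -0.6, 0.5]
opening: 0.0428
[ 0.55625853 -0.30434364  0.15251383] [[0.985, 0.175, -0.001], [0.175, -0.985, 0.001], [-0.001, -0.001, -1.0]]
[260.19512279 184.02765584]
[260.13308248 178.42084498]
```

View pics/c2.png

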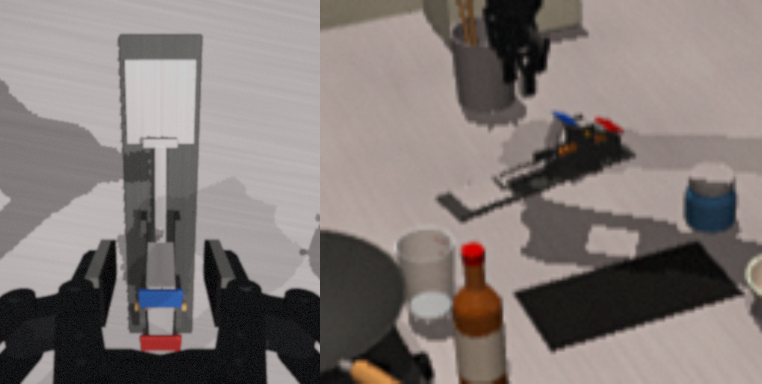

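The clip is open: the nose pad is tipped up and the red tab is down. The shaft runs from (261,148) to (260,240) in the wrist picture, and the neck is at row 145.

```bash
python3 - <<'E'
from h import *
o=ctrl.get_obs(); T=o['tool_pos'];R=Ro.from_rotvec(o['tool_rot']).as_matrix();k=calibration('wrist')
for n,u,v,z in [('tip',260,60,.010),('bladeroot',260,145,.01),('shaft',261.5,160,.021),('shaft',260.5,235,.021),('cheek',260,210,.038),('nose',260.5,290,.086),('plateend',260.5,36,.006)]:
    P=ray('wrist',u,v,z,k); print(n,P.round(4),'in tool',(R.T@(P-T)).round(4))
E
```

```text
tip [ 0.6579 -0.2859  0.01  ] in tool [ 0.1034 -0.0002  0.1425]
bladeroot [ 0.5884 -0.2983  0.01  ] in tool [ 0.0328 -0.0002  0.1425]
shaft [ 0.5774 -0.3016  0.021 ] in tool [0.0214 0.0011 0.1315]
shaft [ 0.5068 -0.3133  0.021 ] in tool [-0.0502  0.0003  0.1315]
cheek [ 0.5375 -0.3073  0.038 ] in tool [-0.0189 -0.0002  0.1145]
nose [ 0.4912 -0.3159  0.086 ] in tool [-0.066   0.0001  0.0665]
plateend [ 0.6764 -0.283   0.006 ] in tool [0.1221 0.0002 0.1464]
```

```bash
python3 -m creep '[[0.5,0.006,0,0.03,0,0,0],[0.5,0,0,0.04,0,0,0],[0.5,0,0,0.04,0,0,0],[0.5,0,0,0.02,0,0,0],[0.5,0,0,0.01,0,0,0],[0.5,0,0,0.004,0,0,0],[0.5,0,0,0,0,0,0],[0.05,0,0,0,0,0,0],[0.05,0,0,0,0,0,0],[0.05,0,0,0,0,0,0],[0.05,0,0,0,0,0,0],[0.05,0,0,0,0,0,0],[0.05,0,0,0,0,0,0]]' 70
```

```text
t: 6.2
tool_pos: [0.5639, -0.3044, 0.0113]
tool_rot: [3.128, 0.276, 0.003]
contact_force: [-1.4, 1.1, 6.1]
opening: 0.0077
```

```bash
python3 -m creep '[[0,0,0,0,0,0,0],[0,0,0,-0.001,0,0,0],[0,0.005,0,0,0,0,0],[0,0.01,0,0,0,0,0],[0,0.01,0,0,0,0,0],[0,0,0,0,0,0,0]]' 70; python3 - <<'E'
from h import *
snap('wrist','w3.png'); snap('side','side2.png')
cv2.imwrite('pics/c3.png',np.hstack([cv2.imread('pics/w3.png')[:,100:420],cv2.resize(cv2.imread('pics/side2.png')[100:230,150:300],None,fx=2.95,fy=2.95)[:384]]))
E
```

```text
t: 6.8
tool_pos: [0.5889, -0.2997, 0.0113]
tool_rot: [3.128, 0.277, 0.003]
contact_force: [2.1, -0.2, 4.0]
opening: 0.0074
```

View pics/c3.png

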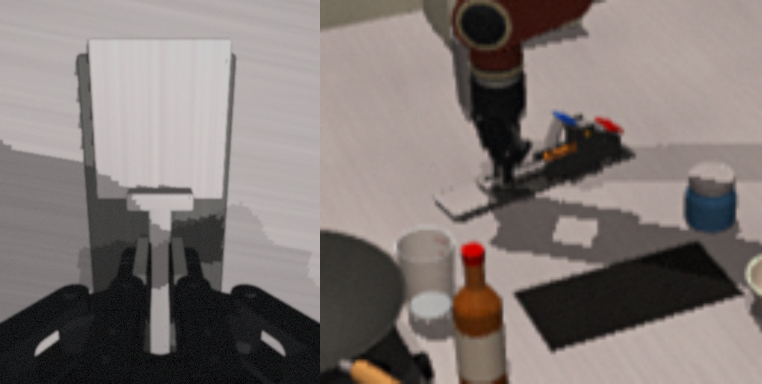

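The spatula is gripped and moving with the fingers. The blade overhangs the plate end and the handle is coming out from under the open clip.

```bash
python3 -m creep '[[0,0.012,0,0,0,0,0],[0,0.014,0,0,0,0,0],[0,0.014,0,0,0,0,0],[0,0.014,0,0,0,0,0],[0,0.014,0,0,0,0,0],[0,0.014,0,0,0,0,0],[0,0.004,0,0,0,0,0],[0,0,0,-0.005,0,0,0],[0,0,0,-0.01,0,0,0],[0,0,0,-0.02,0,0,0],[0,0,0,-0.03,0,0,0],[0,0,0,-0.03,0,0,0],[0,0,0,0,0,0,0]]' 70; python3 - <<'E'
from h import *
snap('wrist','w4.png'); snap('side','side3.png')
cv2.imwrite('pics/c4.png',np.hstack([cv2.imread('pics/w4.png')[:,100:420],cv2.resize(cv2.imread('pics/side3.png')[100:230,150:300],None,fx=2.95,fy=2.95)[:384]]))
E
```

```text
t: 8.2
tool_pos: [0.6755, -0.2863, 0.114]
tool_rot: [3.123, 0.275, 0.017]
contact_force: [0.8, -0.9, -0.1]
opening: 0.0073
```

View pics/c4.png

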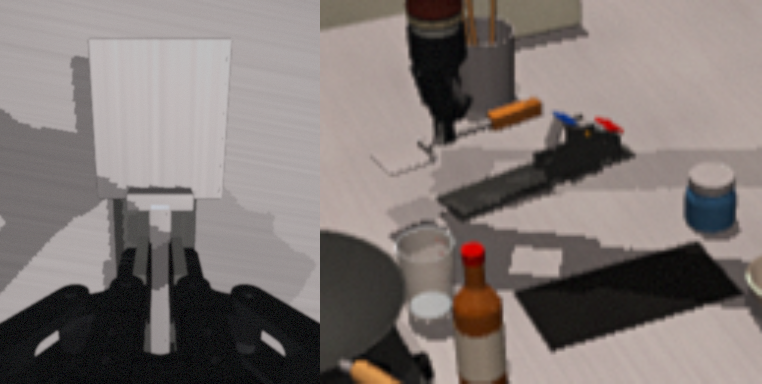

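Held level, right way up, clear of the stand. Now to above the mat.

```bash
python3 -m creep '[[0,0,0,-0.03,0,0,5.05],[0,0,0,0,0,0,5.05],[0,-0.038,-0.02,0,0,0,0],[0,-0.038,-0.03,0,0,0,0],[0,-0.038,-0.04,0,0,0,0],[0,0,-0.04,0,0,0,0],[0,0,-0.04,0,0,0,0],[0,0,-0.04,0,0,0,0],[0,0,-0.04,0,0,0,0],[0,0,-0.032,0,0,0,0],[0,0,0,0.03,0,0,0],[0,0,0,0,0,0,0],[0,0,0,0,0,0,0]]' 70; python3 - <<'E'
from h import *
o=ctrl.get_obs(); T=o['tool_pos'];R=Ro.from_rotvec(o['tool_rot']).as_matrix();print(T,R.round(3).tolist())
E
```

```text
t: 9.6
tool_pos: [0.56, -0.0059, 0.1033]
tool_rot: [-3.141, 0.001, 0.007]
contact_force: [0.5, -0.1, -0.7]
opening: 0.0076
[ 0.55997615 -0.00592971  0.10334177] [[1.0, -0.0, -0.005], [-0.0, -1.0, 0.001], [-0.005, -0.001, -1.0]]
```

```bash
python3 -m creep '[[0,0.001,-0.004,0.03,0,0,0],[0,0,0,0.03,0,0,0],[0,0,0,0.02,0,0,0],[0,0,0,0.008,0,0,0],[0,0,0,0.003,0,0,0],[0,0,0,0.002,0,0,0],[0,0,0,0,0,0,0],[0,0,0,0,0,0,0]]' 70
```

```text
t: 10.4
tool_pos: [0.5637, -0.0022, 0.0136]
tool_rot: [3.141, -0.001, 0.003]
contact_force: [0.1, -0.5, -1.1]
opening: 0.0076
```

```bash
python3 -m creep '[[0,0,0,0.002,0,0,0],[0,0,0,0.002,0,0,0],[0,0,0,0,0,0,0]]' 70;  python3 - <<'E'
from h import *
snap('side','side4.png'); snap('wrist','w5.png')
cv2.imwrite('pics/c5.png',np.hstack([cv2.imread('pics/w5.png')[:,100:420],cv2.resize(cv2.imread('pics/side4.png')[140:270,180:330],None,fx=2.95,fy=2.95)[:384]]))
E
```

```text
t: 10.7
tool_pos: [0.5628, -0.002, 0.0083]
tool_rot: [3.142, -0.0, 0.0]
contact_force: [0.4, 0.0, -1.3]
opening: 0.0077
```

View pics/c5.png

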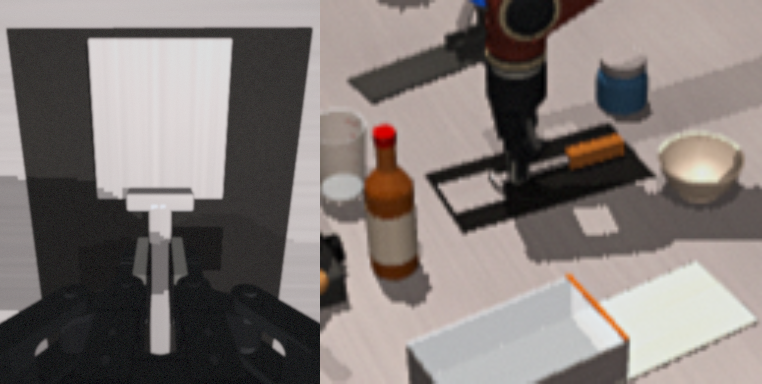

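The spatula is over the mat, centred, with the blade tip just inside its far edge. It isn't bearing yet, so I'll lower it the last millimetres.

```bash
python3 -m creep '[[0,0,0,0.001,0,0,0],[0,0,0,0.001,0,0,0],[0,0,0,0,0,0,0]]' 70
```

```text
t: 11.1
tool_pos: [0.5628, -0.002, 0.0083]
tool_rot: [-3.142, 0.0, 0.002]
contact_force: [-7.3, 0.1, 11.8]
opening: 0.0077
```

```bash
python3 -m creep '[[0.3,0,0,-0.001,0,0,0],[0.5,0,0,0,0,0,0],[0.5,0,0,0,0,0,0],[0.5,0,0,0,0,0,0],[0.5,0,0,-0.02,0,0,0],[0.5,0,0,-0.04,0,0,0],[0.6,0,0,-0.04,0,0,0],[0.6,-0.043,0,0,0,0,0],[0.6,-0.043,0,0,0,0,0],[0.6,-0.042,0,0,0,0,0],[0.6,0,0,0,0,0,0],[0.6,0,0,0,0,0,0]]' 70;  python3 - <<'E'
from h import *
w=snap('wrist','w6.png'); snap('top','top6.png'); 
o=ctrl.get_obs(); T=o['tool_pos'];R=Ro.from_rotvec(o['tool_rot']).as_matrix();k=calibration('wrist');print(T)
for c in('wrist','top'):
  for n,z in (('spatula_mid',.014),('spatula_handle',.027)):
    for x in models.search_frame(c,n)[:1]:
        e=x['extent'];print(c,n,np.round(e),round(x['conf'],2),ray(c,(e[0]+e[2])/2,(e[1]+e[3])/2,z).round(4))
cv2.imwrite('pics/c6.png',np.hstack([cv2.imread('pics/w6.png')[:,100:420],cv2.resize(cv2.imread('pics/top6.png')[110:240,150:300],None,fx=2.95,fy=2.95)[:384]]))
E
```

```text
t: 12.3
tool_pos: [0.4342, -0.0019, 0.1071]
tool_rot: [3.141, -0.001, 0.002]
contact_force: [-0.1, 0.5, 0.4]
opening: 0.0516
[ 0.43591455 -0.0021137   0.10805489]
wrist spatula_mid [244.   0. 275. 229.] 0.75 [ 0.4983 -0.0017  0.014 ]
wrist spatula_handle [246.   1. 273. 231.] 0.73 [ 0.498  -0.0015  0.027 ]
top spatula_mid [257. 172. 270. 204.] 0.62 [0.5841 0.0046 0.014 ]
top spatula_handle [260. 169. 276. 213.] 0.64 [ 0.5716 -0.0119  0.027 ]
```

View pics/c6.png

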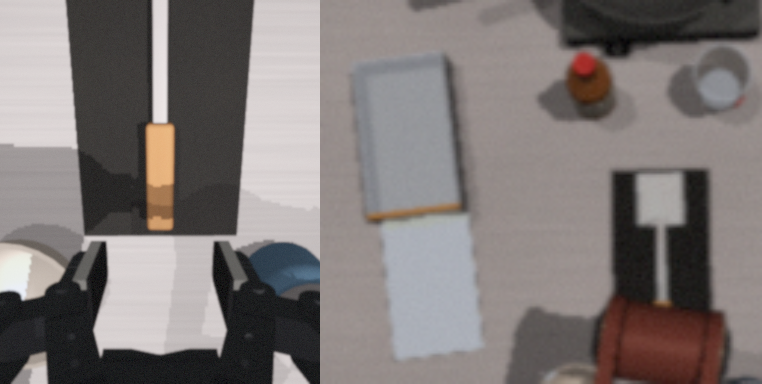

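The spatula lies flat on the mat. The handle is at rows 123–229, column 260, and the blade is inside the mat's far edge. Now to locate the handle and take it.

```bash
python3 - <<'E'
from h import *
o=ctrl.get_obs(); T=o['tool_pos'];R=Ro.from_rotvec(o['tool_rot']).as_matrix();k=calibration('wrist')
for n,u,v,z in [('front',260,123,.027),('rear',260.5,229,.027),('matrear',260,235,.003),('shaft top',260,5,.018)]:
    P=ray('wrist',u,v,z,k); print(n,P.round(4),'in tool',(R.T@(P-T)).round(4))
E
```

```text
front [ 0.4928 -0.0019  0.027 ] in tool [ 0.057  -0.0002  0.0807]
rear [ 0.4138 -0.0023  0.027 ] in tool [-0.022   0.0002  0.0806]
matrear [ 0.3978 -0.002   0.003 ] in tool [-3.800e-02 -1.000e-04  1.046e-01]
shaft top [ 0.5666 -0.0018  0.018 ] in tool [ 0.1308 -0.0003  0.0897]
```

```bash
python3 -m creep '[[0.6,0.003,0,0.03,0,0,0],[0.6,0,0,0.035,0,0,0],[0.6,0,0,0.02,0,0,0],[0.6,0,0,0.01,0,0,0],[0.6,0,0,0.004,0,0,0],[0.6,0,0,0,0,0,0],[0.1,0,0,0,0,0,0],[0,0,0,0,0,0,0],[0,0,0,0,0,0,0],[0,0,0,0,0,0,0],[0,0,0,0,0,0,0]]' 90
```

```text
t: 13.7
tool_pos: [0.439, -0.0021, 0.0099]
tool_rot: [3.141, -0.0, 0.004]
contact_force: [-0.9, -0.1, 5.2]
opening: 0.0181
```

```bash
python3 -m creep '[[0,0,0,-0.01,0,0,0],[0,0,0,-0.03,0,0,0],[0,0,0,-0.04,0,0,0],[0,0,0,-0.04,0,0,0],[0,-0.01,-0.04,0,0,0,0],[0,-0.012,-0.041,0,0,0,0],[0,-0.012,-0.041,0,0,0,0],[0,-0.012,-0.041,0,0,0,0],[0,-0.012,-0.041,0,0,0,0],[0,-0.012,-0.041,0,0,0,0],[0,-0.012,-0.04,0,0,0,0],[0,0,0,0,0,0,-5.3],[0,0,0,0,0,0,0],[0,0,0,0,0,0,0]]' 90;  python3 - <<'E'
from h import *
w=snap('wrist','w7.png'); snap('top','top7.png'); 
o=ctrl.get_obs(); print(o['tool_pos'],Ro.from_rotvec(o['tool_rot']).as_matrix().round(3).tolist())
cv2.imwrite('pics/c7.png',np.hstack([cv2.imread('pics/w7.png')[:,60:460],cv2.resize(cv2.imread('pics/top7.png')[110:240,130:265],None,fx=2.95,fy=2.95)[:384]]))
E
```

```text
t: 15.1
tool_pos: [0.3556, 0.2828, 0.1283]
tool_rot: [3.138, 0.142, -0.0]
contact_force: [-0.0, -0.5, -1.6]
opening: 0.0179
[0.35599062 0.28234967 0.1282939 ] [[0.996, 0.089, -0.0], [0.089, -0.996, -0.0], [-0.0, 0.0, -1.0]]
```

View pics/c7.png

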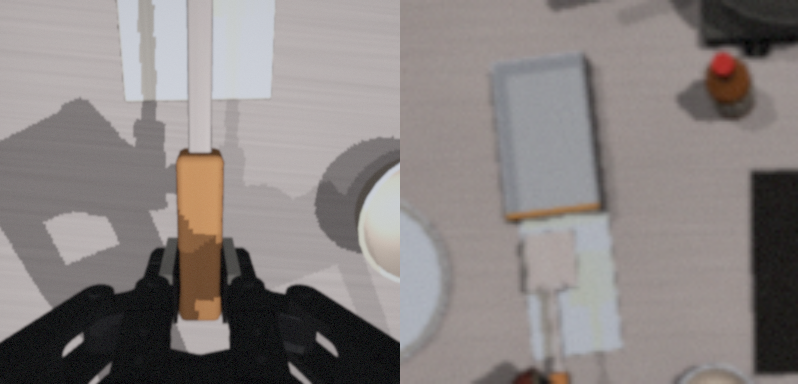

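The wrist view shows the floor plate's near corners at full-frame (185,101) and (331,98), with its sides reaching row 0 at (177,0) and (336,0). The spatula is held straight, with its handle centred.

```bash
python3 - <<'E'
from h import *
o=ctrl.get_obs(); T=o['tool_pos'];R=Ro.from_rotvec(o['tool_rot']).as_matrix();k=calibration('wrist')
for n,u,v,z in [('nL',185,101,.006),('nR',331,98,.006),('fL',177,0,.006),('fR',336,0,.006),('handleF',260,150,.144),('handleR',260,318,.144)]:
    P=ray('wrist',u,v,z,k); print(n,P.round(4),'in tool',(R.T@(P-T)).round(4))
im=cv2.cvtColor(cv2.imread('pics/top7.png'),cv2.COLOR_BGR2RGB).astype(int)
m=(im[...,0]>140)&(im[...,0]>im[...,2]+50); m[:,:155]=0;m[:,215:]=0;m[:160]=0;m[200:]=0
v,u=np.nonzero(m); print(u.min(),u.max(),v.min(),v.max())
P=ray('top',u.mean(),v.mean(),.068); print('mouth top',P.round(4),(R.T@(P-T)).round(4))
E
```

```text
nL [0.4212 0.3486 0.006 ] in tool [ 0.0709 -0.0602  0.1223]
nR [0.434  0.2327 0.006 ] in tool [0.0732 0.0564 0.1223]
fL [0.4919 0.3559 0.006 ] in tool [ 0.142  -0.0611  0.1223]
fR [0.5024 0.2398 0.006 ] in tool [0.1421 0.0555 0.1223]
handleF [0.41   0.2877 0.144 ] in tool [ 0.0543 -0.0005 -0.0157]
handleR [0.3302 0.2805 0.144 ] in tool [-0.0258 -0.0005 -0.0157]
167 196 179 183
mouth top [0.6115 0.3094 0.068 ] [ 0.2569 -0.0041  0.0603]
```

```bash
python3 -m creep '[[0,0,-0.003,0.02,0,0,-0.6],[0,0,0,0.04,0,0,0],[0,0,0,0.03,0,0,0],[0,0,0,0.008,0,0,0],[0,0,0,0,0,0,0],[0,0.02,0,0,0,0,0],[0,0.02,0,0,0,0,0],[0,0.02,0,0,0,0,0],[0,0.02,0,0,0,0,0],[0,0.02,0,0,0,0,0],[0,0,0,0,0,0,0]]' 90;  python3 - <<'E'
from h import *
snap('side','side8.png'); snap('top','top8.png'); 
o=ctrl.get_obs(); print(o['tool_pos'],Ro.from_rotvec(o['tool_rot']).as_matrix().round(3).tolist())
cv2.imwrite('pics/c8.png',np.hstack([cv2.resize(cv2.imread('pics/side8.png')[210:310,190:340],None,fx=2.66,fy=2.66),cv2.resize(cv2.imread('pics/top8.png')[110:210,130:265],None,fx=2.66,fy=2.66)]))
E
```

```text
t: 16.3
tool_pos: [0.4594, 0.2972, 0.0338]
tool_rot: [-3.135, -0.158, -0.01]
contact_force: [-0.5, 0.3, -1.0]
opening: 0.0176
[0.45619519 0.29662801 0.03212196] [[0.995, 0.102, 0.002], [0.102, -0.995, 0.001], [0.002, -0.001, -1.0]]
```

View pics/c8.png

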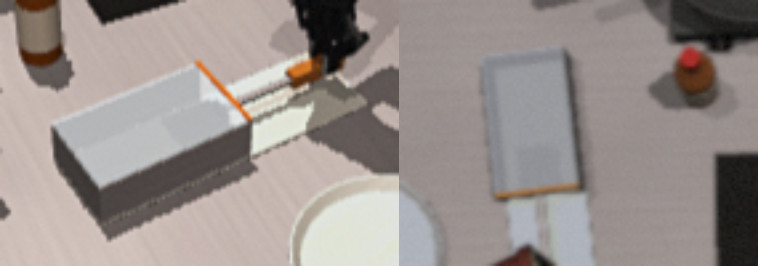

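The blade is under the hood and centred, with nothing touching. Continue in, then lower.

```bash
python3 -m creep '[[0,0.02,0,0,0,0,0],[0,0.02,0,0,0,0,0],[0,0.02,0,0,0,0,0],[0,0.02,0,0,0,0,0],[0,0.018,0,0,0,0,0],[0,0.008,0,0,0,0,0],[0,0,0,0.004,0,0,0],[0,0,0,0.004,0,0,0],[0,0,0,0.002,0,0,0],[0,0,0,0,0,0,0],[0,0,0,0,0,0,0]]' 90
```

```text
t: 17.5
tool_pos: [0.5598, 0.3072, 0.0201]
tool_rot: [3.137, 0.162, -0.001]
contact_force: [0.6, -0.1, -1.6]
opening: 0.0178
```

```bash
python3 - <<'E'
from h import *
w=snap('wrist','w9.png'); snap('side','side9.png'); snap('top','top9.png')
o=ctrl.get_obs(); print(o['tool_pos'],o['contact_force'],Ro.from_rotvec(o['tool_rot']).as_matrix().round(3).tolist())
cv2.imwrite('pics/c9.png',np.hstack([cv2.imread('pics/w9.png')[:,60:460],cv2.resize(cv2.imread('pics/side9.png')[200:330,190:340],None,fx=2.66,fy=2.954)]))
E
```

```text
[0.56049257 0.3072863  0.02055196] [-0.60993869  0.16187861 -1.28585337] [[0.995, 0.103, 0.0], [0.103, -0.995, 0.0], [0.0, -0.0, -1.0]]
```

View pics/c9.png

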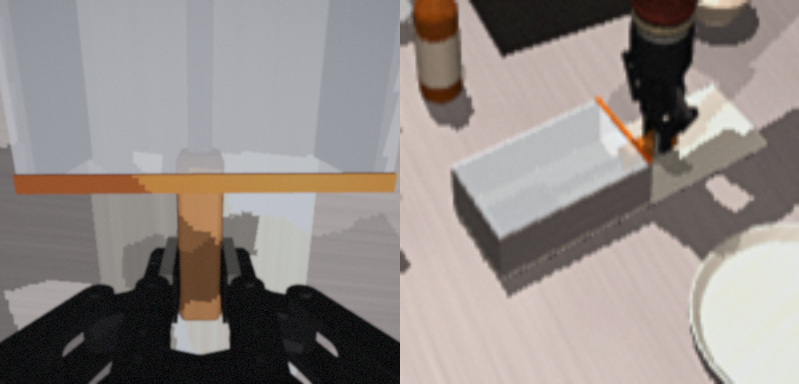

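The handle is centred, and its front end (row 150) shows through the clear roof just inside the orange mouth edge (rows 174–192). I'll measure how far.

```bash
python3 - <<'E'
from h import *
o=ctrl.get_obs(); T=o['tool_pos'];R=Ro.from_rotvec(o['tool_rot']).as_matrix();k=calibration('wrist')
for n,u,v,z in [('orange far',260,174,.068),('orange near',260,192,.068),('orange near low',260,192,.062),('L',75,185,.068),('Rr',455,183,.068),('handleF',260,150,.037),('handleR',260,318,.037)]:
    P=ray('wrist',u,v,z,k); print(n,P.round(4),'in tool',(R.T@(P-T)).round(4))
E
```

```text
orange far [0.6122 0.3132 0.068 ] in tool [ 0.0521 -0.0006 -0.0474]
orange near [0.6065 0.3126 0.068 ] in tool [ 0.0463 -0.0006 -0.0474]
orange near low [0.6047 0.3124 0.062 ] in tool [ 0.0445 -0.0006 -0.0414]
L [0.6029 0.3698 0.068 ] in tool [ 0.0486 -0.0578 -0.0474]
Rr [0.6156 0.2529 0.068 ] in tool [ 0.0492  0.0597 -0.0474]
handleF [0.6145 0.3134 0.037 ] in tool [ 0.0544 -0.0005 -0.0164]
handleR [0.5354 0.3051 0.037 ] in tool [-0.0252 -0.0004 -0.0165]
```

```bash
python3 -m creep '[[0,0.003,0,0,0,0,0],[0,0,0,0.003,0,0,0],[0,0,0,0.002,0,0,0],[0,0,0,0.001,0,0,0],[0,0,0,0,0,0,0],[0,0,0,0,0,0,0]]' 90
```

```text
t: 18.25
tool_pos: [0.5634, 0.3075, 0.0142]
tool_rot: [3.137, 0.161, -0.0]
contact_force: [-0.4, -0.1, -1.1]
opening: 0.0178
```

```bash
python3 -m creep '[[0,0,0,0.001,0,0,0],[0,0,0,0.001,0,0,0],[0,0,0,0,0,0,0],[0,0,0,0,0,0,0]]' 90
```

```text
t: 18.65
tool_pos: [0.5636, 0.3076, 0.013]
tool_rot: [-3.137, -0.161, -0.0]
contact_force: [-2.6, -1.4, 4.0]
opening: 0.0182
```

```bash
python3 -m creep '[[0.3,0,0,0,0,0,0],[0.5,0,0,0,0,0,0],[0.5,0,0,0,0,0,0],[0.5,0,0,0,0,0,0],[0.5,0,0,-0.02,0,0,0],[0.5,0,0,-0.04,0,0,0],[0.5,0,0,-0.04,0,0,0],[0.5,-0.04,0,-0.04,0,0,0],[0.5,-0.04,0,-0.03,0,0,0],[0.5,0,0,0,0,0,0],[0.5,0,0,0,0,0,0]]';  python3 - <<'E'
from h import *
w=snap('wrist','w10.png'); snap('side','side10.png')
o=ctrl.get_obs(); T=o['tool_pos'];print(T,Ro.from_rotvec(o['tool_rot']).as_matrix().round(3).tolist())
cv2.imwrite('pics/c10.png',np.hstack([cv2.imread('pics/w10.png')[:,60:460],cv2.resize(cv2.imread('pics/side10.png')[200:330,190:340],None,fx=2.66,fy=2.954)]))
E
```

```text
t: 19.75
tool_pos: [0.4886, 0.3001, 0.1789]
tool_rot: [-3.136, -0.162, -0.005]
contact_force: [0.2, -0.7, -0.3]
opening: 0.0426
[0.48841743 0.29947929 0.17635119] [[0.995, 0.102, -0.001], [0.102, -0.995, -0.001], [-0.002, 0.001, -1.0]]
```

View pics/c10.png

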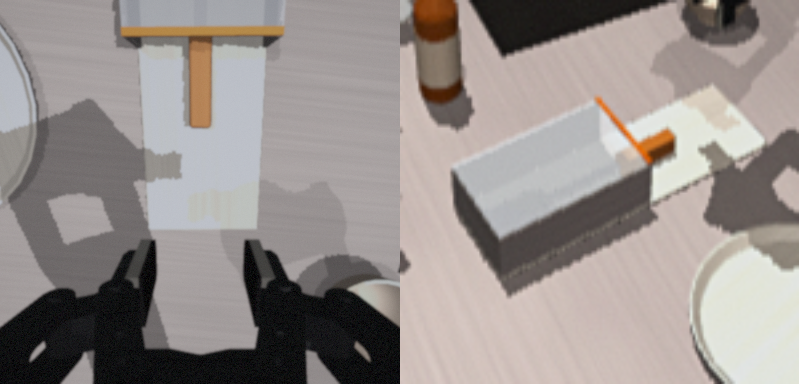

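The spatula lies flat in the rest with its steel under the hood, and the handle sticks out about 70 mm along the centre line.

```bash
python3 - <<'E'
from h import *
o=ctrl.get_obs();k=calibration('wrist');T=o['tool_pos'];R=Ro.from_rotvec(o['tool_rot']).as_matrix()
for n,u,v,z in [('handle rear',261,128,.03),('plate near',263,230,.006),('mouth',262,37,.065)]: print(n,(R.T@(ray('wrist',u,v,z,k)-T)).round(4))
E
python3 -m creep '[[0,0,0,-0.03,0,0,-4.2],[0,-0.008,0.047,0,0,0,0],[0,-0.008,0.047,0,0,0,0],[0,-0.008,0.047,0,0,0,0],[0,-0.008,0.047,0,0,0,0],[0,-0.008,0.047,0,0,0,0],[0,-0.008,0.047,0,0,0,0],[0,-0.008,0.047,0,0,0,0],[0,-0.008,0.047,0,0,0,0],[0,-0.008,0.047,0,0,0,0],[0,-0.008,0.047,0,0,0,0],[0,-0.008,0.047,0,0,0,0],[0,-0.009,0.046,0,0,0,0],[0,-0.009,0.046,0,0,0,0],[0,0,0,0,0,0,0],[0,0,0,0,0,0,0]]'
```

```text
handle rear [0.0474 0.0008 0.1463]
plate near [-0.0622  0.0032  0.1704]
mouth [0.1156 0.0012 0.1112]
t: 21.45
tool_pos: [0.4901, -0.3195, 0.2052]
tool_rot: [-3.127, -0.272, 0.004]
contact_force: [-0.2, 0.8, 0.3]
opening: 0.0
```

```bash
python3 -m creep '[[0,0,-0.001,0.04,0,0,0],[0,0,0,0.04,0,0,0],[0,0,0,0.03,0,0,0],[0,0,0,0.005,0,0,0],[0,0,0,0.005,0,0,0],[0,0,0,0.005,0,0,0],[0,0,0,0.004,0,0,0],[0,0,0,0.004,0,0,0],[0,0,0,0.003,0,0,0],[0,0,0,0,0,0,0],[0,0,0,0,0,0,0]]'
```

```text
t: 22.55
tool_pos: [0.4929, -0.3186, 0.0747]
tool_rot: [3.125, 0.276, 0.008]
contact_force: [4.8, -0.2, 4.2]
opening: 0.0001
```

```bash
python3 -m creep '[[0,0,0,0.003,0,0,0],[0,0,0,0.003,0,0,0],[0,0,0,0.002,0,0,0],[0,0,0,0,0,0,0],[0,0,0,0,0,0,0]]'
```

```text
t: 23.05
tool_pos: [0.4933, -0.3188, 0.0706]
tool_rot: [3.126, 0.276, 0.007]
contact_force: [-4.3, 7.5, 24.6]
opening: 0.0
```

The stop was reached at z = 0.0706, which is the shut height, with 25 N. Retract and check everything.

```bash
python3 -m creep '[[0,0,0,-0.02,0,0,0],[0,0,0,-0.04,0,0,0],[0,-0.04,0,-0.04,0,0,0],[0,-0.04,0,-0.04,0,0,0],[0,-0.04,0,0,0,0,0],[0,-0.03,0,0,0,0,0],[0,0,0,0,0,0,0],[0,0,0,0,0,0,0]]'; python3 - <<'E'
from h import *
snap('wrist','w11.png'); snap('side','side11.png'); snap('top','top11.png')
k=calibration('wrist')
im=cv2.imread('pics/w11.png').astype(int);b,g,r=im[...,0],im[...,1],im[...,2]
for n,m in(('tab',(r>130)&(g<70)&(b<70)),('nose',(b>110)&(r<90)&(b>g+30))):
    m=m.copy();m[:,:200]=0;m[:,330:]=0;m[300:]=0;v,u=np.nonzero(m);print(n,u.mean().round(1),v.mean().round(1),u.min(),u.max(),v.min(),v.max(),ray('wrist',u.mean(),v.mean(),.071,k).round(4))
a=cv2.imread('pics/top0.png');c=cv2.imread('pics/top11.png');
for n in ['oil_mid','cup_mid','bowl_mid','salt_mid','tray_mid','caddy_mid']:
    x=models.search_frame('top',n)[:1];print(n,np.round(x[0]['extent']) if x else None)
s=cv2.resize(cv2.imread('pics/side11.png'),(400,300)); z=cv2.resize(cv2.imread('pics/side11.png')[125:192,180:270],(400,300))
cv2.imwrite('pics/c11.png',np.vstack([np.hstack([s,z]),np.hstack([cv2.resize(c,(400,300)),cv2.resize(cv2.imread('pics/w11.png'),(400,300))])]))
E
```

```text
t: 23.85
tool_pos: [0.3515, -0.3421, 0.1946]
tool_rot: [3.129, 0.274, -0.0]
contact_force: [1.1, 0.5, 0.2]
opening: -0.0
tab 253.0 121.0 234 282 100 135 [ 0.4059 -0.3262  0.071 ]
nose 257.5 9.4 235 280 0 19 [ 0.4862 -0.3157  0.071 ]
oil_mid [237. 131. 250. 152.]
cup_mid [278. 126. 298. 152.]
bowl_mid [182. 182. 189. 204.]
salt_mid [286. 236. 305. 256.]
tray_mid [ 84. 175. 147. 239.]
caddy_mid [399. 186. 434. 214.]
```

The viewer limit is reached, so I'll check numerically against the first pictures.

```bash
python3 - <<'E'
from h import *
def cent(f):
    im=cv2.imread('pics/'+f).astype(int)[125:192,180:275];b,g,r=im[...,0],im[...,1],im[...,2];o=[]
    for m in((r>130)&(g<70)&(b<70),(b>110)&(r<110)&(b>g+30)):
        v,u=np.nonzero(m);o+=[len(u),(u.mean()+180).round(1),(v.mean()+125).round(1)]
    return o
for f in('side0.png','side3.png','side11.png'): print(f,cent(f))
for nm,bx,cam in(('bowl',(285,175,335,220),'side'),('salt',(265,145,300,185),'side'),('cup',(170,170,200,215),'side'),('oil',(190,175,218,240),'side'),('tray',(295,270,385,345),'side'),('caddy',(190,85,220,140),'side')):
    A,B=[cv2.cvtColor(cv2.imread(f'pics/{cam}{i}.png')[bx[1]:bx[3],bx[0]:bx[2]],cv2.COLOR_BGR2GRAY).astype(np.float32) for i in(0,11)]
    print(nm,'shift',np.round(cv2.phaseCorrelate(A,B)[0],2),'diff',abs(A-B).mean().round(1))
for x in models.search_frame('side','spatula_handle')[:2]: print(x)
print(ctrl.get_obs()['contact_force'])
E
```

```text
side0.png [57, np.float64(225.5), np.float64(159.7), 24, np.float64(231.4), np.float64(142.7)]
side3.png [49, np.float64(217.2), np.float64(169.4), 13, np.float64(232.2), np.float64(139.2)]
side11.png [59, np.float64(225.6), np.float64(159.5), 27, np.float64(231.0), np.float64(142.9)]
bowl shift [0.17 0.41] diff 14.5
salt shift [ 0.19 -0.16] diff 31.9
cup shift [-0.06  0.49] diff 1.4
oil shift [0.02 0.04] diff 1.4
tray shift [0.   0.51] diff 1.1
caddy shift [-0.03  0.01] diff 1.3
{'extent': [208.7, 230.3, 329.7, 293.4], 'conf': 0.74}
{'extent': [281.6, 242.5, 295.9, 256.5], 'conf': 0.54}
[-0.26815894  1.03101418  0.12934286]
```

```bash
python3 -c "
from h import *
print(finish_job())"
```

```text
the job is handed in; nothing more can be done
None
```

The job is done and handed in at about 24 s of the 72 s allowed; the hand-in gives no verdict.

- **What I did:** I pressed the tab to its stop and drew the spatula out about 105 mm by its shaft. I laid it flat on the mat and let go, then took it by the handle and set it in the rest. Last, I pressed the nose down to shut the clip.
- **Rest:** the spatula's point is at about x = +100 mm (+90 just covers the steel). It is right way up on the centre line, with about 68 mm of handle outside the mouth.
- **Clip:** the stop came at 70.6 mm, the shut height. In the side view the tab and nose are back within 0.5 pixel of where they started.
- **Other things on the counter:** all six match their first side view to within about 0.5 pixel. The arm was clear, with no contact force beyond noise.
- **Checks that were weak or failed:**
  - The final composite picture could not be viewed because the 12-picture limit was reached, so the last checks were numerical only.
  - The network mislocated the bowl in the last top picture. The bowl and salt jar also differed in brightness from their first pictures (probably arm and shadow, not checked), so those two rest on the side-view match.

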